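# Chock the round soap mould on its sloping rack

## Task

The round steel soap mould on the sloping rack is kept from rolling only by the rack's two pop-up stop pins. Push the wooden wedge chock, thin edge first, up against the mould's low side at the middle of its length, and only then press the black thumb pad beside the rack all the way down so that the pins sink below the board. Leave the mould lying where it is, at rest against the chock, with the chock flat on the board.

Things in the scene. Friction and masses are not known exactly. Their poses are not given: they have to be found in the camera images.
- tube_center (a point): Centre of the round mould: plain steel cylinder, diameter 70 mm, length 220, 0.75 kg, lying on a fixed plywood rack board that slopes 7 degrees, low edge on the robot's side (155 mm downhill of this point, 14 mm above the table). Own y = its axis, level, within 12 degrees of world y; x, z turn as it rolls. It rests on two 12 mm pins 25 mm high, 38 mm downhill of its axis, 170 mm apart: chock goes between.
- chock_center (a point): Centre (18 mm above its underside) of the pale wood wedge, 80 mm long, 56 wide, 36 high, 0.16 kg, flat on the table left or right of the rack; a plain 100 x 45 x 36 block lies opposite. x: to its thin edge (3 mm thick, 40 mm off); y: across; z: up. Top level from x -40 to -15, then slopes to the edge; sides upright. Flat on the board touching the mould, this point is 55 mm downhill of the mould's axis.
- pad_top (a point): Middle of the top of the round black thumb pad, 44 mm in diameter, 8 mm thick, facing up, on a stem over a dark block at the left (+y) side of the rack. 75 mm above the table when the pins are up, 48 mm when fully down.
- stop (a joint): Travel of the thumb pad and both stop pins together, in m: 0 = up (pins 25 mm out of the board), 0.027 = fully down on a hard stop (pin tops 2 mm below the board). Moves straight down, takes about 4 N plus a little damping, has no spring and stays where it is left.
There are look-alikes about, which are no part of the job. What is shaped like the part that bears chock_center but blue is not meant.

How it is judged (in metres and radians):
On the way, in this order (a step that is already met when the one before it is completed fails the run):
1. the wedge lies flat on the board with its thin edge against the mould (at most about 10 mm short of touching), the pins still up (x of tube_center in the frame of chock_center between 0.04 and 0.065 m and y of tube_center in the frame of chock_center between -0.03 and 0.03 m and z of tube_center in the frame of chock_center between 0.007 and 0.027 m and angle between the y axis of tube_center and the y axis of chock_center, either way round below 0.2 rad and value of joint stop below 0.005 m and distance of tube_center from where it was at the start of the episode below 0.025 m), for 0.2 s.
2. the thumb pad is fully down (value of joint stop above 0.025 m), for 0.1 s.
At the end, for the whole second after the job is handed in: Pad within 2 mm of fully down; mould at rest within 25 mm of its starting place; wedge at rest flat on the board, thin edge against the mould's low side (within about 7 mm of touching), within 30 mm of the middle of its length and square to it within about 11 degrees (x of tube_center in the frame of chock_center between 0.04 and 0.062 m and y of tube_center in the frame of chock_center between -0.03 and 0.03 m and z of tube_center in the frame of chock_center between 0.007 and 0.027 m and angle between the y axis of tube_center and the y axis of chock_center, either way round below 0.2 rad and value of joint stop above 0.025 m and distance of tube_center from where it was at the start of the episode below 0.025 m and linear speed of each of tube, chock below 0.01 m/s).
It fails at once if the mould rolls or is carried more than 50 mm from its place (distance of tube_center from where it was at the start of the episode above 0.05 m).
It also fails if it takes over 45 s, if anything falls off the work surface, if the arm or the gripper's body presses on something with over 40 N, if the wrist force passes 120 N, or if a joint passes its speed limit or range.

## Robot

A 6-joint arm with a two-finger parallel gripper is mounted at the origin on the work surface. World frame = base frame: x ahead of the robot, y to its left, z up, the work surface at z = 0. Lengths are in mm, angles in rad, forces in N, time in s.
With the tool pointing down it reaches from about 375 to 975 mm from the base axis. Payload 3.8 kg.
Tool frame: the origin (TCP) lies on the mounting face of the last link; the fingertips stand 173 mm ahead of it and the grasp point (between the pads) lies 155 mm ahead of it (tips_ahead is the z of the fingertips in the tool frame, in mm); z points along the fingers, y is the direction in which the jaws open and shut (so a half turn about z gives the same grasp; the last joint's range is limited). The gripper opens to 85 mm and grips with 20 to 120 N. Pads are 22 mm wide; open, the fingers measure 114 mm over their backs; the gripper's body (76 mm by 85 mm) begins 54 mm behind the grasp point. The pads swing forward as they close: fully open they stand 13 mm farther back than shut.
Start: joints at [-1.236, 0.264, 1.604, -0, 1.274, -0.037], TCP at [245.217, -628.878, 404.68] pointing down, gripper open.
Joint ranges: [-2.63, 2.63], [-0.94, 2.18], [0.31, 2.57], [-1.31, 4.45], [0, 2.66], [-2.55, 2.55]. Speed limits (rad/s): [2.57, 2.57, 3.14, 3.14, 3.14, 3.14].

## Interface

Orientations are given as a unit quaternion [w, x, y, z].
In Python, from workcell import * gives the robot as it stands.
- The arm moves only by the shell command python3 -m crank 'ROWS'. ROWS is JSON, a list of rows, each a list of 7 numbers: the opening, from -1 (shut) to 1 (fully open), then the shift along the world's x, y, z in mm, then the turn, a rotation vector about the world's x, y, z in degrees. A call has 1 to 5 rows; each row is the pose to reach, as a shift and turn from the pose commanded when the call began; what a row does not reach only later rows make up. A row lasts 1/12 s, in which the tool goes at most 41.7 mm and 7.16 degrees, less where a joint would pass 70% of its speed; a pose out of reach is approached as far as the arm can. A call with a gripper value outside its range is refused whole. The fingers move at their own pace and stop on an object; the grip force is fixed at half the most. Time passes only in rows, so rows that repeat a pose let the fingers close. It gives the time, the measured TCP pose, the force and the opening at its end, in the units of the state.
- sense(): the state, without advancing time (a new reading comes with each control period).
- get_image(name): name is "scene" or "side" or "wrist"; returns the picture (384x512x3 uint8, red, green, blue); there is no depth.
- camera_params(name): a dict with "intrinsics" (3x3 intrinsics, pixels), "D" ([k1, k2, p1, p2, k3] as OpenCV has them; the pictures are not rectified), "rvec" (rotation vector, rad) and "tvec" (3), from world to camera coordinates, as OpenCV has them. Camera axes: x right, y down, z forward; pixel columns grow to the right and rows downward; lengths in mm; the calibration is good to about 2 mm. A picture is of the moment at which its call begins: read the wrist's pose just before it. camera_params takes no time and is no camera call; for the wrist camera it gives the pose at the moment of the call.
- close_job(): hands the job in, once; it reports no verdict.
The state is a dict: "time_s": time; "joint_pos": joint angles; "qd": joint speeds; "joint_efforts": joint torques, N m; "tool_pos": TCP position; "ee_rot": TCP orientation; "ft_force": force on the tool from outside, world axes, zero at the start; "moment": the same for the moment, N m; "finger_gap": finger opening in mm.
Only numpy, scipy, OpenCV 4.12 (cv2) and the standard library are available. Lean on these libraries where they do the work, as an engineer would, in place of code of your own. Each camera call takes 0.05 s, during which the arm holds its last target.

## Working session

There is one attempt and no reset: what is moved stays moved. The work goes in short steps, Python scripts to look and compute and a shell command to move; the robot and the scene stay as the last step left them, time stands still between calls to the robot, and variables do not carry over. Pictures are saved under pics/ and viewed, and the job is handed in when it is done.

```bash
ls; mkdir -p pics; python3 - <<'E'
from workcell import *
import cv2
print(sense())
for n in ["scene","side","wrist"]:
    im=get_image(n); cv2.imwrite(f"pics/{n}0.png",im[:,:,::-1]); 
    print(n,camera_params(n))
E
```

```text
pics
{'time_s': 0.0, 'joint_pos': array([-1.23591473e+00,  2.64756423e-01,  1.60537532e+00, -1.48160146e-05,
        1.27367703e+00, -3.68964067e-02]), 'qd': array([-1.35987131e-03, -6.38494614e-04,  6.91934617e-05,  2.01889573e-05,
       -2.50650411e-03,  1.51061202e-03]), 'joint_efforts': array([ 2.13362917e-03, -5.15106869e+01, -3.67313147e+01,  2.50370067e-04,
        1.28981398e-02, -1.70534486e-05]), 'tool_pos': array([ 245.09545688, -628.56555294,  403.35866607]), 'ee_rot': array([-1.09473209e-03,  9.82771328e-01,  1.84822317e-01, -1.71485051e-04]), 'ft_force': array([-0.2550652 ,  0.16570258,  0.11163747]), 'moment': array([ 0.02252394, -0.02651954, -0.0272288 ]), 'finger_gap': 85.48827561365627}
scene {'intrinsics': array([[413.54162625,   0.        , 255.0439836 ],
       [  0.        , 413.54162625, 187.30965129],
       [  0.        ,   0.        ,   1.        ]]), 'D': array([-0.08571459,  0.        ,  0.        ,  0.        ,  0.        ]), 'rvec': array([ 0.85233801,  2.62109738, -0.98194088]), 'tvec': array([ 347.01354672, -129.06864801, 1390.64264923])}
side {'intrinsics': array([[356.20967959,   0.        , 252.24627863],
       [  0.        , 356.20967959, 193.99238674],
       [  0.        ,   0.        ,   1.        ]]), 'D': array([-0.01552944,  0.        ,  0.        ,  0.        ,  0.        ]), 'rvec': array([ 0.07770235, -2.66639534,  1.56691644]), 'tvec': array([438.57238531,  91.5670671 , 799.77562538])}
wrist {'intrinsics': array([[288.36439908,   0.        , 257.93133808],
       [  0.        , 288.36439908, 185.23857825],
       [  0.        ,   0.        ,   1.        ]]), 'D': array([0.02058437, 0.        , 0.        , 0.        , 0.        ]), 'rvec': array([-2.40512323,  1.64356633,  0.22420189]), 'tvec': array([-675.58716664,  -32.65288294,  379.29475931])}
```

View pics/scene0.png

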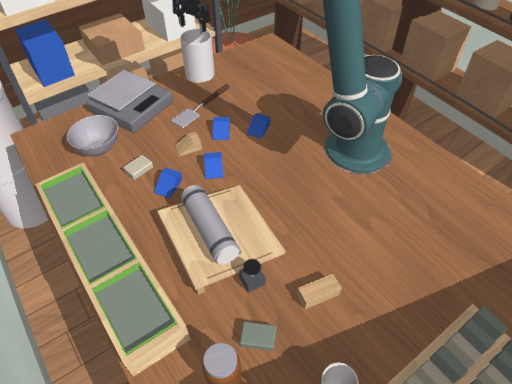

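View pics/side0.png

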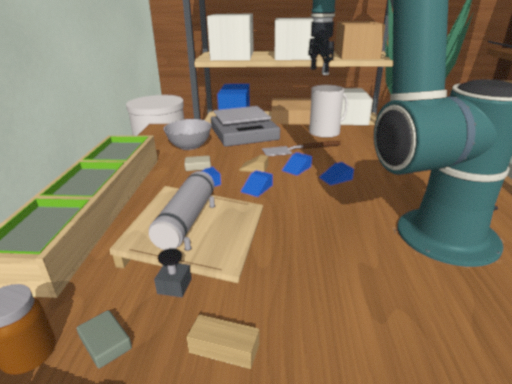

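View pics/wrist0.png

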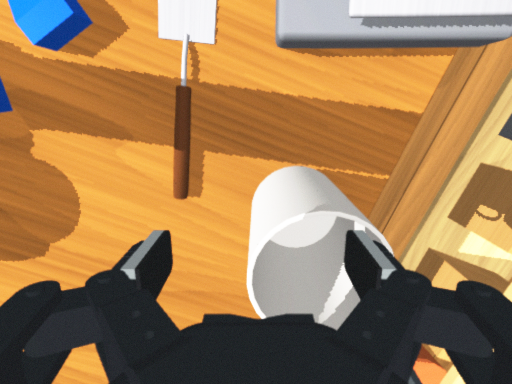

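The scene view shows four blue wedges at about (221,127), (259,125), (213,165) and (168,182). There is one pale wood wedge at (189,143), a whitish bar at (138,167) and the plain pale block at (319,291). The pale wedge matches the description, because the blue ones are excluded and the block is on the opposite side. I'll confirm it in an enlarged crop.

```bash
cat > h.py <<'E'
import numpy as np, cv2
from workcell import *
def ray(cp,uv):
    R,_=cv2.Rodrigues(np.array(cp['rvec'])); t=np.array(cp['tvec'])
    p=cv2.undistortPoints(np.array(uv,float).reshape(-1,1,2),cp['intrinsics'],cp['D']).reshape(-1,2)
    d=np.c_[p,np.ones(len(p))]@R; return -R.T@t,d/np.linalg.norm(d,axis=1)[:,None]
def onz(cp,uv,z):
    o,d=ray(cp,uv); return o+d*((z-o[2])/d[:,2])[:,None]
def onplane(cp,uv,p0,n):
    o,d=ray(cp,uv); return o+d*(((p0-o)@n)/(d@n))[:,None]
def proj(cp,P):
    return cv2.projectPoints(np.array(P,float).reshape(-1,1,3),cp['rvec'],cp['tvec'],cp['intrinsics'],cp['D'])[0].reshape(-1,2)
E
python3 - <<'E'
import cv2,numpy as np
a=cv2.imread('pics/scene0.png');b=cv2.imread('pics/side0.png')
c1=cv2.resize(a[100:200,120:280],None,fx=5,fy=5,interpolation=cv2.INTER_CUBIC)
cv2.imwrite('pics/c1.png',c1)
cv2.imwrite('pics/c2.png',cv2.resize(b[140:300,110:270],None,fx=3.7,fy=3.7,interpolation=cv2.INTER_CUBIC))
cv2.imwrite('pics/c3.png',cv2.resize(a[175:300,150:290],None,fx=4.7,fy=4.7,interpolation=cv2.INTER_CUBIC))
E
```

```text
(no output)
```

View pics/c1.png

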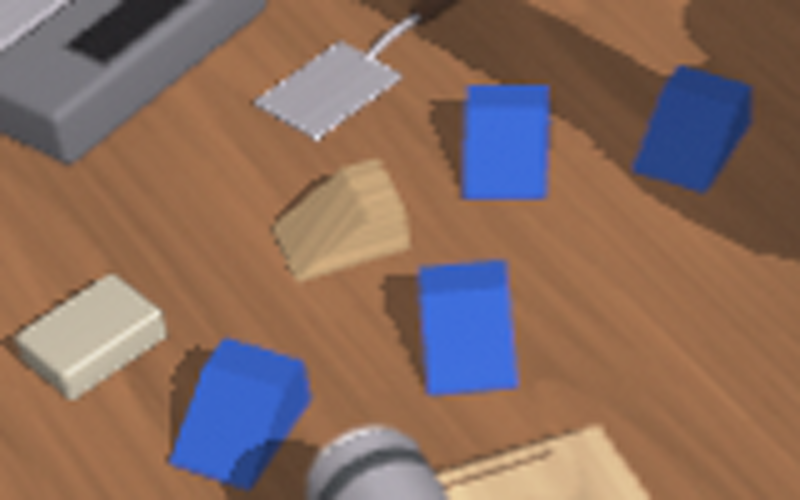

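View pics/c2.png

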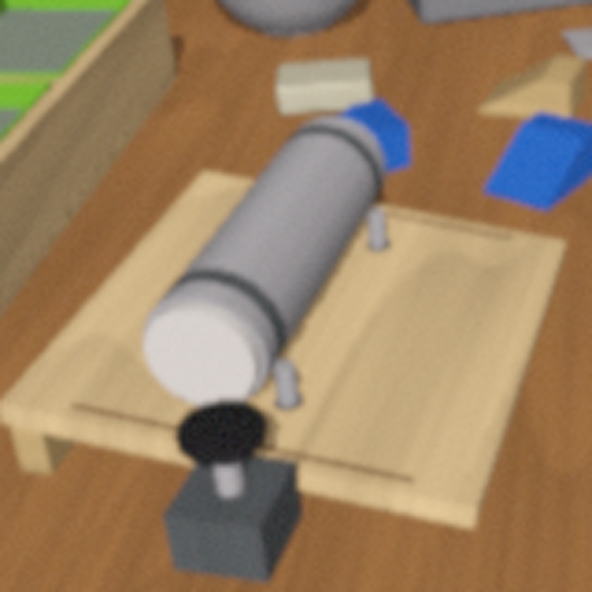

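View pics/c3.png

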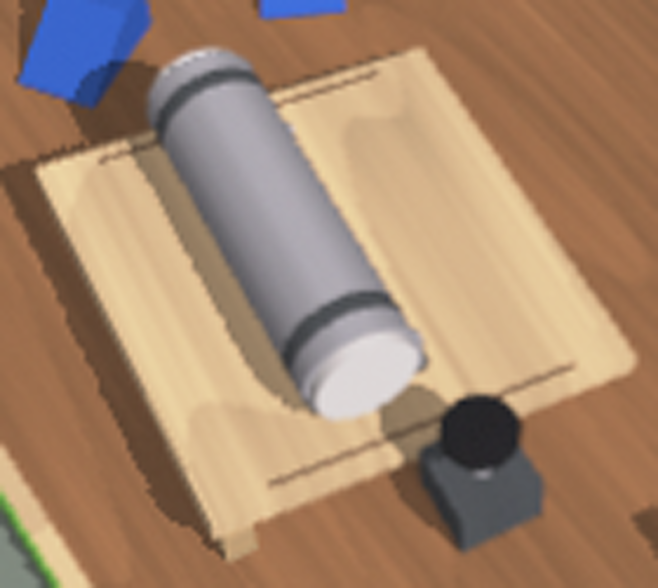

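The crop confirms it: the wood wedge's thin edge runs from (175,146) to (180,156) and its tall back is at about (199,137). Next I'll get rough positions and plan a wrist look.

```bash
python3 - <<'E'
from h import *
np.set_printoptions(precision=1,suppress=True)
s=camera_params('scene');d=camera_params('side')
c1=lambda x,y:(120+x/5,100+y/5)
c3=lambda x,y:(150+x/4.7,175+y/4.7)
c2=lambda x,y:(110+x/3.7,140+y/3.7)
print('thin',onz(s,[c1(275,228),c1(299,276)],3))
print('ridge-near',onz(s,[c1(369,222),c1(405,210),c1(345,167),c1(380,160)],36))
print('bot back near',onz(s,[c1(410,245)],0))
print('pad',onz(s,[c3(480,430)],75), onz(d,[c2(222,433)],75))
# board low corners c3 (420,50),(635,355) top at z~14
lo=onz(s,[c3(422,50),c3(635,355)],14);hi=onz(s,[c3(38,168),c3(215,545)],14+np.sin(np.radians(7))*300)
print('board lo',lo,'hi',hi)
print('side lo',onz(d,[c2(565,242),c2(475,520)],14))
E
```

```text
thin [[ 492.  -375.8    3. ]
 [ 501.4 -325.2    3. ]]
ridge-near [[ 452.2 -310.1   36. ]
 [ 427.1 -306.    36. ]
 [ 437.8 -366.8   36. ]
 [ 415.1 -358.8   36. ]]
bot back near [[ 425.  -309.8    0. ]]
pad [[576.4 191.1  75. ]] [[570.8 198.   75. ]]
board lo [[422.  -88.9  14. ]
 [455.5 174.5  14. ]] hi [[ 678.2 -119.9   50.6]
 [ 718.4  154.4   50.6]]
side lo [[418.9 -87.7  14. ]
 [452.7 185.5  14. ]]
```

```bash
python3 - <<'E'
from h import *
from scipy.spatial.transform import Rotation as Ro
np.set_printoptions(precision=2,suppress=True)
w=camera_params('wrist');st=sense()
q=st['ee_rot'];R=Ro.from_quat([q[1],q[2],q[3],q[0]]).as_matrix()
Rc=cv2.Rodrigues(w['rvec'])[0];o=-Rc.T@w['tvec']
print(o,R.T@(o-st['tool_pos']),'\n',R.T@Rc.T)
E
```

```text
[ 309.85 -605.17  372.98] [68.82  1.72 30.65] 
 [[-0.   -0.96 -0.26]
 [ 1.   -0.   -0.  ]
 [ 0.   -0.26  0.96]]
```

```bash
python3 -m crank '[[1,182,284,-50,0,0,-32],[1,182,284,-50,0,0,-32],[1,182,284,-50,0,0,-32],[1,182,284,-50,0,0,-32],[1,182,284,-50,0,0,-32]]'; python3 -c "
from h import *;print(sense()['tool_pos'],sense()['ee_rot'])"
```

```text
time_s: 0.57
tool_pos: [356.5, -454.2, 373.6]
ee_rot: [-0.0, 0.995, -0.096, -0.0]
ft_force: [0.8, -1.2, -0.1]
finger_gap: 85.1
[ 356.5251368  -454.19959659  373.58495737] [-2.01722126e-04  9.95339050e-01 -9.64371620e-02 -9.00960280e-05]
```

```bash
python3 -m crank '[[1,66,100,-70,0,0,0],[1,66,100,-70,0,0,0],[1,66,100,-70,0,0,0],[1,66,100,-70,0,0,0],[1,66,100,-70,0,0,0]]'; python3 -c "
from h import *;s=sense();print(s['tool_pos'],s['ee_rot'],s['joint_pos']);im=get_image('wrist');cv2.imwrite('pics/w1.png',im[:,:,::-1])
import pickle;pickle.dump(camera_params('wrist'),open('w1.pkl','wb'))"
```

```text
time_s: 0.98
tool_pos: [422.3, -352.5, 301.1]
ee_rot: [-0.002, 0.996, -0.091, -0.002]
ft_force: [-0.6, 0.0, 0.5]
finger_gap: 85.3
[ 422.3354286  -352.49391536  301.08647446] [-0.0021224   0.99581827 -0.09130295 -0.00228733] [-7.40977042e-01  1.19874005e-01  1.97539997e+00  7.06263399e-04
  1.05252923e+00  1.01232897e+00]
```

View pics/w1.png

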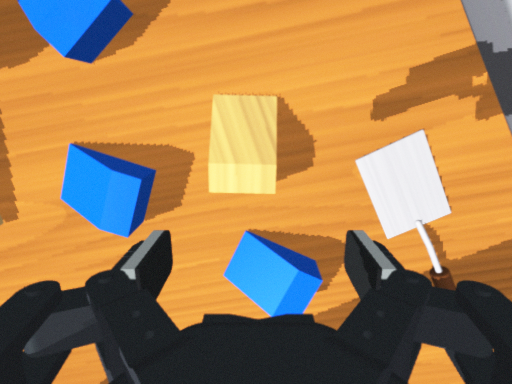

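The wood wedge is in clear view: thin edge at (213,95) to (277,97), ridge at row 164 and back edge at row 192. A blue wedge sits behind it at (272,272). I'll measure its pose and the clearances.

```bash
python3 - <<'E'
from h import *; import pickle
np.set_printoptions(precision=1,suppress=True)
w=pickle.load(open('w1.pkl','rb'))
im=cv2.imread('pics/w1.png');hsv=cv2.cvtColor(im,cv2.COLOR_BGR2HSV)
print(hsv[130,240],hsv[180,240],hsv[130,180],hsv[210,180])
m=((hsv[:,:,0]>19)&(hsv[:,:,0]<32)&(hsv[:,:,1]<175)&(hsv[:,:,2]>150)).astype('uint8')*255
m[:,:180]=0;m[:,310:]=0;m[210:]=0;m[:80]=0
m=cv2.morphologyEx(m,cv2.MORPH_OPEN,np.ones((3,3)))
c=max(cv2.findContours(m,0,2)[0],key=cv2.contourArea)
print(cv2.contourArea(c),cv2.minAreaRect(c))
print(cv2.approxPolyDP(c,3,True).reshape(-1,2))
th=onz(w,[(213,95),(277,97)],3);bk=onz(w,[(209,192),(275.5,193.5)],36);rd=onz(w,[(210,163),(276,165)],36)
print('thin',th,'back',bk,'ridge',rd)
a=th.mean(0);b=bk.mean(0)
print('len',np.linalg.norm((a-b)[:2]),np.linalg.norm((bk[1]-bk[0])),'ctr',(a+b)/2,'yaw',np.degrees(np.arctan2(*(a-b)[1::-1])), 'edge',np.degrees(np.arctan2(*(bk[0]-bk[1])[1::-1]))-90,np.degrees(np.arctan2(*(th[0]-th[1])[1::-1]))-90)
for n,p in [('blue behind',[(247,231),(320,268)]),('blueL',[(152,170),(130,236),(71,145)])]: print(n,onz(w,p,36), onz(w,p,0))
s=camera_params('scene');print(proj(s,[(a+b)/2]))
E
```

```text
[ 24 117 248] [ 25 106 252] [ 16 181 232] [ 17 179 241]
6318.5 ((241.88931274414062, 143.63092041015625), (67.35187530517578, 98.68313598632812), 0.6585431694984436)
[[214  94]
 [209 191]
 [275 193]
 [276  97]]
thin [[ 506.1 -329.4    3. ]
 [ 494.  -385.1    3. ]] back [[ 427.7 -313.    36. ]
 [ 416.  -368.7   36. ]] ridge [[ 452.1 -319.5   36. ]
 [ 440.4 -373.2   36. ]]
len 79.91574896922154 56.87464865427137 ctr [ 460.9 -349.    19.5] yaw -11.8575458447804 edge -11.853287035824053 -12.211758289533464
blue behind [[ 386.2 -338.    36. ]
 [ 337.8 -396.9   36. ]] [[ 370.4 -333.4    0. ]
 [ 314.6 -401.4    0. ]]
blueL [[ 455.1 -270.6   36. ]
 [ 400.6 -234.7   36. ]
 [ 486.9 -212.2   36. ]] [[ 449.7 -255.8    0. ]
 [ 386.9 -214.5    0. ]
 [ 486.4 -188.5    0. ]]
[[186.2 142.7]]
```

```bash
python3 -m crank '[[1,21,7,-25,0,0,-1.5],[1,21,7,-60,0,0,-1.5],[1,21,7,-95,0,0,-1.5],[1,21,7,-95,0,0,-1.5],[1,21,7,-95,0,0,-1.5]]'; python3 -c "
from h import *;s=sense();print(s['tool_pos'],s['ee_rot']);im=get_image('wrist');cv2.imwrite('pics/w2.png',im[:,:,::-1])"
```

```text
time_s: 1.45
tool_pos: [441.9, -349.5, 208.1]
ee_rot: [-0.001, 0.994, -0.107, -0.002]
ft_force: [0.4, 0.1, 0.6]
finger_gap: 85.0
[ 441.8865518  -349.52809761  208.12251447] [-0.00102092  0.99427059 -0.10687207 -0.00182125]
```

View pics/w2.png

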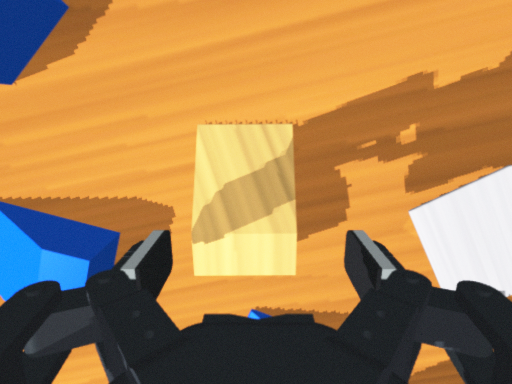

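The wedge is between the fingers, sitting about 4 mm to one side. I'll correct that and descend.

```bash
python3 -m crank '[[1,1.5,4,-10,0,0,0],[1,1.5,4,-20,0,0,0],[1,1.5,4,-31,0,0,0],[1,1.5,4,-31,0,0,0],[-1,1.5,4,-31,0,0,0]]';python3 -m crank '[[-1,0,0,0,0,0,0],[-1,0,0,0,0,0,0],[-1,0,0,0,0,0,0],[-1,0,0,0,0,0,0],[-1,0,0,0,0,0,0]]'; python3 -c "
from h import *;s=sense();print(s['tool_pos'],s['ee_rot']);im=get_image('wrist');cv2.imwrite('pics/w3.png',im[:,:,::-1])"
```

```text
time_s: 1.92
tool_pos: [444.2, -344.5, 177.5]
ee_rot: [-0.0, 0.994, -0.106, -0.001]
ft_force: [-0.6, -0.4, 0.4]
finger_gap: 75.4
time_s: 2.33
tool_pos: [445.0, -345.2, 178.9]
ee_rot: [0.0, 0.994, -0.106, 0.001]
ft_force: [0.8, -0.4, 2.3]
finger_gap: 55.5
[ 444.99713978 -345.16745342  178.91958799] [ 3.79281413e-04  9.94340754e-01 -1.06235369e-01  6.05963785e-04]
```

View pics/w3.png

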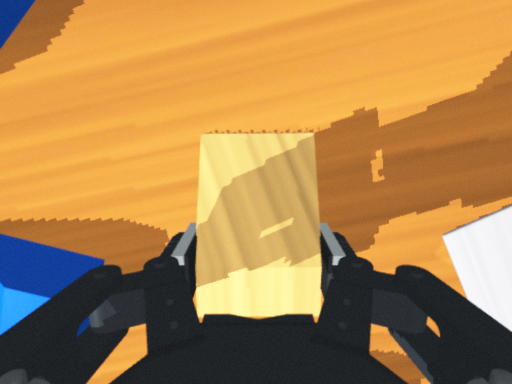

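Gripped, with a gap of 55.5 mm. The next step is to lift and carry it toward the rack at height.

```bash
python3 -m crank '[[-1,0,0,40,0,0,0],[-1,0,0,80,0,0,0],[-1,0,30,110,0,0,5],[-1,-10,70,120,0,0,5],[-1,-20,110,120,0,0,5]]';python3 -m crank '[[-1,-10,40,0,0,0,0],[-1,-20,80,0,0,0,0],[-1,-20,120,0,0,0,0],[-1,-20,160,0,0,0,0],[-1,-20,200,0,0,0,0]]';python3 -m crank '[[-1,-5,30,10,0,0,0],[-1,-5,55,10,0,0,0],[-1,-5,55,10,0,0,0],[-1,-5,55,10,0,0,0]]'; python3 -c "
from h import *;import pickle
s=sense();print(s['tool_pos'],s['ee_rot']);im=get_image('wrist');cv2.imwrite('pics/w4.png',im[:,:,::-1])
pickle.dump(camera_params('wrist'),open('w4.pkl','wb'))
for n in ['scene','side']: cv2.imwrite(f'pics/{n}4.png',get_image(n)[:,:,::-1])"
```

```text
time_s: 2.8
tool_pos: [426.3, -236.4, 302.3]
ee_rot: [0.002, 0.998, -0.064, 0.004]
ft_force: [1.1, 1.9, -0.9]
finger_gap: 54.8
time_s: 3.22
tool_pos: [403.5, -34.1, 297.8]
ee_rot: [0.0, 0.998, -0.063, -0.0]
ft_force: [1.1, 0.3, -2.4]
finger_gap: 55.4
time_s: 3.55
tool_pos: [399.2, 20.3, 307.8]
ee_rot: [0.0, 0.998, -0.061, -0.0]
ft_force: [-1.1, 0.3, -2.5]
finger_gap: 54.9
[399.24418692  20.26922474 307.79821214] [ 2.08311995e-04  9.98140419e-01 -6.09553201e-02 -3.29602453e-04]
```

View pics/w4.png

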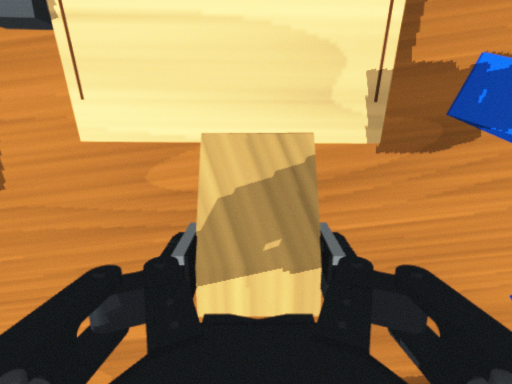

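View pics/side4.png

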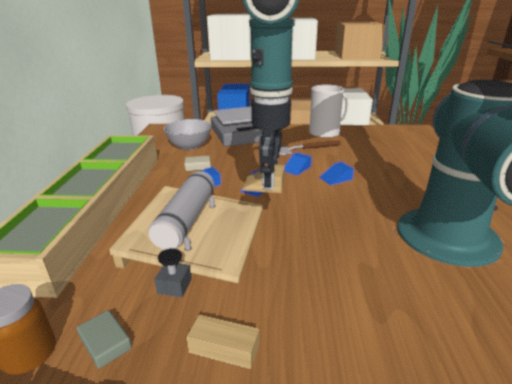

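The wrist view shows the low board edge from (80,141) to (381,143) and the wedge held square. The mould is out of frame, so I'll move up and forward to see it.

```bash
python3 -m crank '[[-1,25,0,30,0,0,0],[-1,50,0,60,0,0,0],[-1,75,0,90,0,0,0],[-1,75,0,90,0,0,0],[-1,75,0,90,0,0,0]]'; python3 -c "
from h import *;import pickle
s=sense();print(s['tool_pos'],s['ee_rot'],s['qd']);im=get_image('wrist');cv2.imwrite('pics/w5.png',im[:,:,::-1])
pickle.dump(camera_params('wrist'),open('w5.pkl','wb'))"
```

```text
time_s: 4.12
tool_pos: [476.9, 17.8, 400.4]
ee_rot: [0.0, 0.998, -0.064, 0.002]
ft_force: [-0.5, -0.5, -2.6]
finger_gap: 55.0
[476.85469439  17.75687017 400.41699959] [ 4.37932813e-05  9.97948001e-01 -6.39933630e-02  2.15271865e-03] [ 0.00638623 -0.00274439  0.0975389   0.00088597  0.01628654  0.00257861]
```

View pics/w5.png

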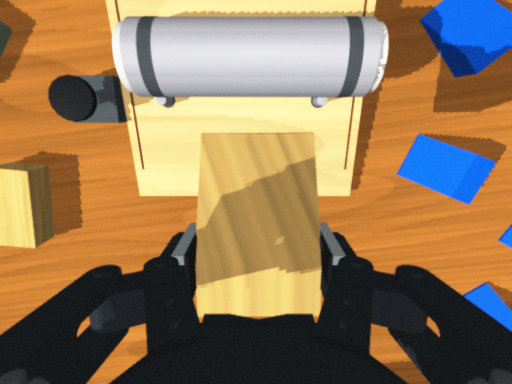

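```bash
python3 - <<'E'
import cv2
im=cv2.imread('pics/w5.png')
cv2.imwrite('pics/c5.png',cv2.resize(im[0:205,105:400],None,fx=2.7,fy=2.7,interpolation=cv2.INTER_CUBIC))
E
```

```text
(no output)
```

View pics/c5.png

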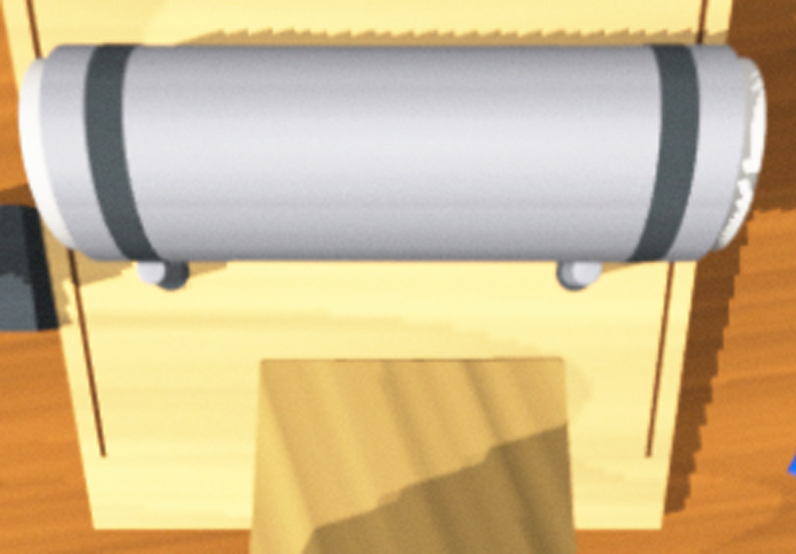

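```bash
python3 - <<'E'
from h import *; import pickle
np.set_printoptions(precision=1,suppress=True)
w=pickle.load(open('w5.pkl','rb'))
c=lambda x,y:(105+x/2.7,y/2.7)
lo=onz(w,[c(95,529),c(662,529)],14)
dv=lo[0]-lo[1];print('low',lo,np.linalg.norm(dv),'yaw',np.degrees(np.arctan2(dv[1],dv[0]))-90)
def plane(a,b):
    o,d=ray(w,[a,b]);n=np.cross(d[0],d[1]);return o,n/np.linalg.norm(n),d
o,n1,d1=plane(c(200,43.5),c(650,43.5));_,n2,d2=plane(c(200,261),c(650,261))
if n1@n2<0:n2=-n2
ax=np.cross(n1,n2);ax/=np.linalg.norm(ax);print('axis from planes',ax)
half=np.arccos(n1@n2)/2;print('dist',35/np.sin(half))
nb=(n1+n2);nb/=np.linalg.norm(nb)
dirv=np.cross(nb,[0,1,0]);dirv/=np.linalg.norm(dirv);dirv*=-np.sign(dirv[2]); 
# bisector plane x z=67.6
for u in (200,400,600):
  m=(np.array(c(u,43.5))+np.array(c(u,261)))/2
# intersect bisector plane with z
zc=67.6
e=np.cross(nb,[0,0,1]);e/=np.linalg.norm(e); e*=np.sign(e[1])
# point nearest origin: solve x at y=20
x=(nb@o-nb[2]*zc-nb[1]*20)/nb[0];print('axis pt at y=20',x,'yaw',np.degrees(np.arctan2(e[1],e[0]))-90)
P=np.array([x,20,zc]);
print('axis by distance', )
p=onz(w,[c(152,270),c(582,270)],55);print('pins',p,np.linalg.norm(p[0]-p[1]),p.mean(0))
# ends: bands at bisector row, at height ~ z=95
for z in (67.6,95,102):
  q=onz(w,[c(20,120),c(767,110)],z);print('ends',z,q,np.linalg.norm(q[0]-q[1]),q.mean(0))
b=onz(w,[c(107,150),c(680,150)],98);print('bands',b.mean(0),b)
print('low mid',lo.mean(0))
E
```

```text
low [[452.7 172.3  14. ]
 [418.3 -94.5  14. ]] 269.0660940986716 yaw -7.332352125186162
axis from planes [0.1 1.  0. ]
dist 305.4169918260744
axis pt at y=20 589.1660685020719 yaw -7.355446730274593
axis by distance
pins [[562.3 107.1  55. ]
 [541.4 -56.6  55. ]] 165.05485273826793 [551.8  25.2  55. ]
ends 67.6 [[ 616.3  137.6   67.6]
 [ 586.2 -121.3   67.6]] 260.59395845969846 [601.2   8.1  67.6]
ends 95 [[ 609.7  125.8   95. ]
 [ 582.4 -109.4   95. ]] 236.79255318655456 [596.    8.2  95. ]
ends 102 [[ 608.   122.8  102. ]
 [ 581.4 -106.4  102. ]] 230.71190220436446 [594.7   8.2 102. ]
bands [585.7   9.3  98. ] [[597.2  99.6  98. ]
 [574.1 -80.9  98. ]]
low mid [435.5  38.9  14. ]
```

Mould yaw is -7.35° and its centre is about (588, 9, 68). The pins, the silhouette and the board edge agree on the axis to about 1 mm. I'll tilt the tool 7° and come down to just above the board, downhill of the mould.

```bash
python3 -m crank '[[-1,-4,4,-40,-0.9,-6.9,0],[-1,-8,8,-80,-0.9,-6.9,0],[-1,-8,8,-120,-0.9,-6.9,0],[-1,-8,8,-160,-0.9,-6.9,0],[-1,-8,8,-172,-0.9,-6.9,0]]'; python3 -m crank '[[-1,0,0,0,0,0,0],[-1,0,0,0,0,0,0]]';python3 - <<'E'
from h import *
from scipy.spatial.transform import Rotation as Ro
np.set_printoptions(precision=2,suppress=True)
s=sense();q=s['ee_rot'];R=Ro.from_quat([q[1],q[2],q[3],q[0]]).as_matrix()
print(s['tool_pos'],'x',R[:,0],'z',R[:,2],s['ft_force'])
T=np.array([587.8,9.1,67.6]);ey=np.array([.128,.9918,0])
C=s['tool_pos']+R@np.array([16.4,0,160.9]);print('chock ctr',C)
for n in ['scene','side']:
    cp=camera_params(n);im=get_image(n)[:,:,::-1].copy()
    for P in [T,T+110*ey,T-110*ey,C]:
        u=proj(cp,P)[0];cv2.circle(im,(int(u[0]),int(u[1])),1,(0,0,255),-1)
    y,x=(170,140) if n=='scene' else (150,100)
    cv2.imwrite(f'pics/{n}6.png',cv2.resize(im[y:y+140,x:x+180],None,fx=4,fy=4,interpolation=cv2.INTER_CUBIC))
E
```

```text
time_s: 4.58
tool_pos: [460.4, 26.5, 218.0]
ee_rot: [0.005, 0.997, -0.063, 0.053]
ft_force: [-1.6, 0.1, -3.1]
finger_gap: 55.3
time_s: 4.75
tool_pos: [464.8, 26.7, 224.0]
ee_rot: [0.004, 0.996, -0.063, 0.058]
ft_force: [-0.0, 0.1, -1.6]
finger_gap: 55.0
[464.84  26.69 224.05] x [ 0.99 -0.13  0.12] z [ 0.11 -0.02 -0.99] [-0.02  0.14 -1.58]
chock ctr [499.44  22.08  66.12]
```

View pics/side6.png

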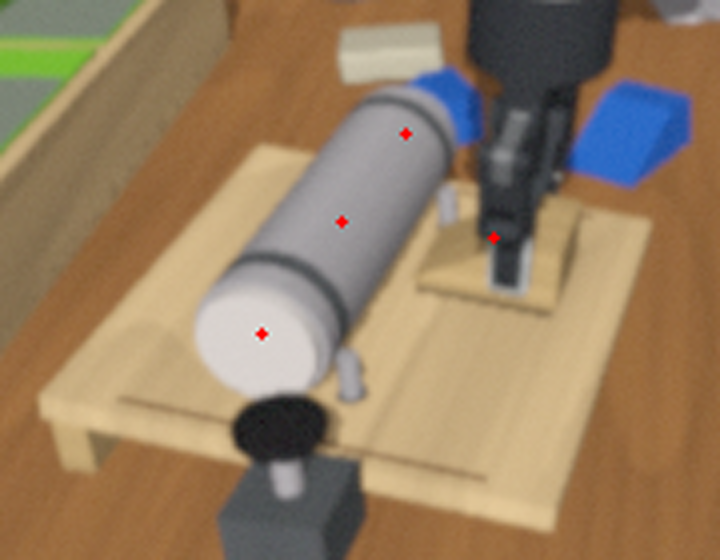

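View pics/scene6.png

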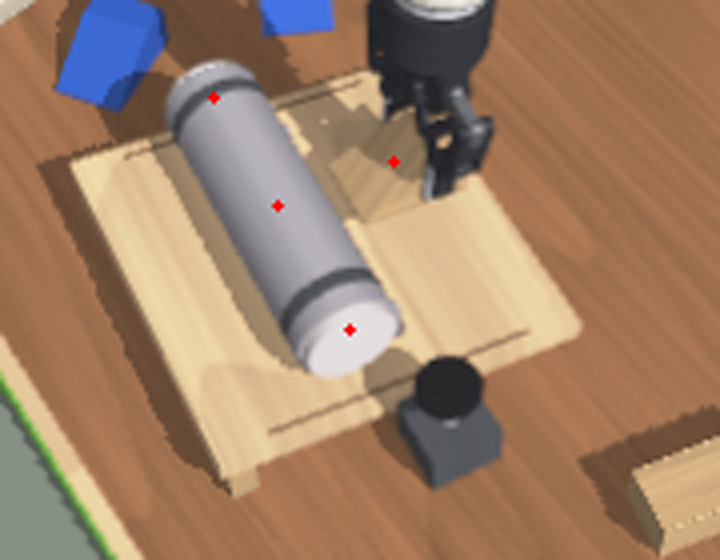

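The mould centre and end points project onto the mould's face centres in both views (side red dots (262,334), scene (350,330)), so the estimate holds. The chock is over the board between the pins. I'll compute the remaining offset.

```bash
cat > rel.py <<'E'
from h import *
from scipy.spatial.transform import Rotation as Ro
np.set_printoptions(precision=2,suppress=True)
s=sense();q=s['ee_rot'];R=Ro.from_quat([q[1],q[2],q[3],q[0]]).as_matrix()
a=np.radians(7.0);ex=np.array([.9918,-.128,0]);ey=np.array([.128,.9918,0]);z=np.array([0,0,1.])
u=np.cos(a)*ex+np.sin(a)*z;n=-np.sin(a)*ex+np.cos(a)*z
T=np.array([587.8,9.1,67.6])
C=s['tool_pos']+R@np.array([16.4,0,160.9]);d=C-T
print(s['tool_pos'],'f',s['ft_force'],s['moment'],s['finger_gap'])
print('u (want -55)',d@u,'v (want 0..4)',d@ey,'n (want -17)',d@n,'tilt err deg x.n',np.degrees(R[:,0]@n),'x.ey',np.degrees(R[:,0]@ey),'y.n',np.degrees(R[:,1]@n))
E
python3 rel.py
```

```text
[467.3   26.87 227.23] f [ 0.07 -0.21 -2.41] [ 0.05  0.11 -0.02] 54.99626199754416
u (want -55) -84.86149744905558 v (want 0..4) 2.234974778572387 n (want -17) 12.394319280675246 tilt err deg x.n 0.05648154564008658 x.ey 0.11580643562450471 y.n 0.001379337470819223
```

```bash
python3 -m crank '[[-1,1,0,-9,0,0,0],[-1,2,0,-18,0,0,0],[-1,3,0,-25,0,0,0],[-1,3,0,-25,0,0,0],[-1,3,0,-25,0,0,0]]' >/dev/null; python3 rel.py; python3 -m crank '[[-1,0,0,-1.5,0,0,0],[-1,0,0,-3,0,0,0],[-1,0,0,-3,0,0,0],[-1,0,0,-3,0,0,0]]' >/dev/null; python3 rel.py
```

```text
[469.47  27.25 200.51] f [ 0.01  0.24 -1.76] [0.   0.08 0.05] 55.04656242566415
u (want -55) -86.57030102448745 v (want 0..4) 2.8361739258058063 n (want -17) -14.428557708277342 tilt err deg x.n -0.134103285180964 x.ey 0.16318208692007677 y.n 0.02231249727517245
[470.06  27.27 198.48] f [ 0.93 -0.75 -1.48] [-0.03  0.08  0.03] 54.907160994780575
u (want -55) -85.85218651410665 v (want 0..4) 2.9908318570641432 n (want -17) -16.47884179631553 tilt err deg x.n 0.0036777487096782513 x.ey 0.16000041487979594 y.n 0.0009386066579094972
```

```bash
for i in 1 2 3; do python3 -m crank '[[-1,0,0,-1,0,0,0],[-1,0,0,-1,0,0,0],[-1,0,0,-1,0,0,0]]' >/dev/null; python3 rel.py; done
```

```text
[470.13  27.26 198.44] f [-5.13 -0.37  8.56] [0.12 0.59 0.04] 54.87345742316521
u (want -55) -85.84141679513215 v (want 0..4) 2.985288866030461 n (want -17) -16.529514063904152 tilt err deg x.n -0.01458962151495077 x.ey 0.15573873935725766 y.n 0.004131565457404311
[470.17  27.26 198.42] f [-9.87 -0.35 18.89] [0.2  1.18 0.04] 54.80070874872179
u (want -55) -85.83817016541035 v (want 0..4) 2.9765498392448277 n (want -17) -16.56394550554543 tilt err deg x.n -0.02819269921441531 x.ey 0.15584182435929742 y.n 0.00811323730627072
[470.24  27.28 198.41] f [-13.95   0.67  27.78] [0.16 1.74 0.  ] 55.10889792941559
u (want -55) -85.80651456274718 v (want 0..4) 2.9950538552744606 n (want -17) -16.582503533844736 tilt err deg x.n -0.040491454363009625 x.ey 0.15583396220945236 y.n 0.012466672602632466
```

Contact comes at n = -16.5, against an expected -17. I'll relax the press and slide uphill to just short of touching.

```bash
python3 -m crank '[[-1,0,0,2.7,0,0,0],[-1,0,0,2.7,0,0,0],[-1,9,-1.1,3.9,0,0,0],[-1,18,-2.3,5,0,0,0],[-1,24,-3,5.7,0,0,0]]' ; python3 -m crank '[[-1,0,0,0,0,0,0],[-1,0,0,0,0,0,0]]' >/dev/null; python3 rel.py; python3 -c "
from h import *
im=get_image('side');cv2.imwrite('pics/side7.png',cv2.resize(im[150:290,100:280,::-1],None,fx=4,fy=4,interpolation=cv2.INTER_CUBIC))
cv2.imwrite('pics/w7.png',get_image('wrist')[:,:,::-1])"
```

```text
time_s: 6.77
tool_pos: [493.3, 24.3, 201.3]
ee_rot: [0.004, 0.996, -0.063, 0.059]
ft_force: [-5.8, 0.2, 7.2]
finger_gap: 54.9
[494.91  24.19 201.56] f [0.98 0.08 3.77] [ 0.04 -0.11  0.05] 55.23985568929618
u (want -55) -60.33711774971301 v (want 0..4) 3.1477971043576565 n (want -17) -16.442878171005145 tilt err deg x.n 0.10506350689337474 x.ey 0.15434986068701165 y.n -0.008274744319073463
```

View pics/side7.png

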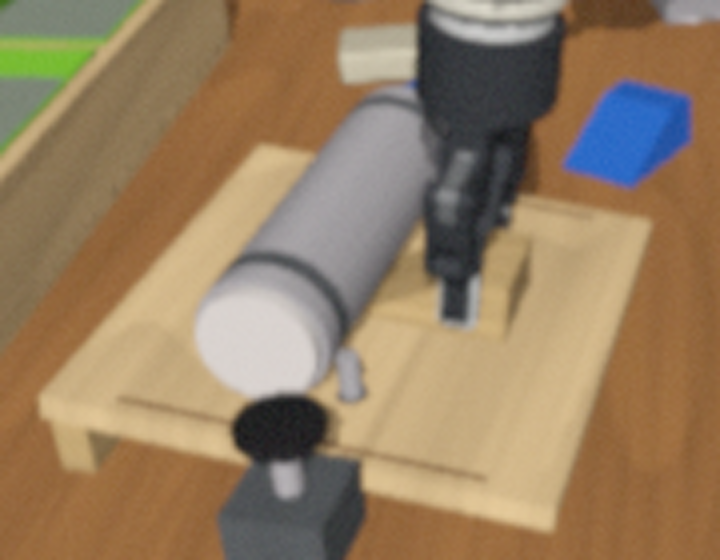

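View pics/w7.png

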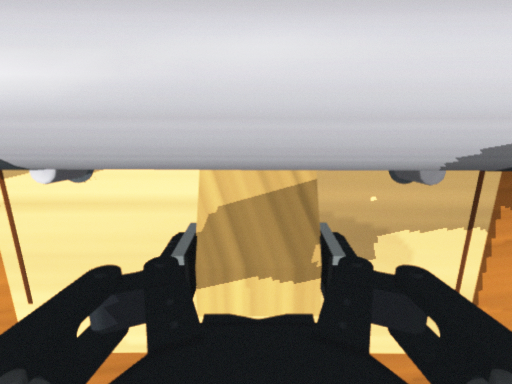

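The chock is 5 mm short, centred between the pins (at (60,174) and (415,174)). I'll push on in small steps and watch the force.

```bash
python3 -m crank '[[-1,1.5,-0.2,0.2,0,0,0],[-1,3,-0.4,0.4,0,0,0],[-1,3,-0.4,0.4,0,0,0]]' >/dev/null; python3 rel.py; for i in 1 2 ; do python3 -m crank '[[-1,1,-0.1,0.1,0,0,0],[-1,1.5,-0.2,0.2,0,0,0],[-1,1.5,-0.2,0.2,0,0,0]]' >/dev/null; python3 rel.py;done;python3 -c "
from h import *
im=get_image('side');cv2.imwrite('pics/side8.png',cv2.resize(im[150:290,100:280,::-1],None,fx=4,fy=4,interpolation=cv2.INTER_CUBIC))
cv2.imwrite('pics/w8.png',get_image('wrist')[:,:,::-1])"
```

```text
[495.87  24.08 201.61] f [-8.06  1.04 13.72] [0.39 0.76 0.12] 54.731371993702076
u (want -55) -60.37136790197581 v (want 0..4) 3.1192978902527257 n (want -17) -16.61441769389929 tilt err deg x.n -0.2514724705426531 x.ey 0.14376689250864136 y.n 0.004145042367354052
[496.3   24.05 201.63] f [-11.89   1.87  18.38] [0.57 1.32 0.11] 55.406883398060394
u (want -55) -60.39522305480623 v (want 0..4) 3.1155413655409836 n (want -17) -16.685727752909024 tilt err deg x.n -0.4128369579076232 x.ey 0.14254038139788064 y.n 0.011857009405733527
[496.82  24.01 201.72] f [-18.16   2.23  23.59] [0.7  1.8  0.11] 54.5104994742563
u (want -55) -60.34272219371375 v (want 0..4) 3.1198944866684255 n (want -17) -16.70980395393286 tilt err deg x.n -0.5827797575436039 x.ey 0.1442528633021792 y.n 0.020243014958630758
```

View pics/side8.png

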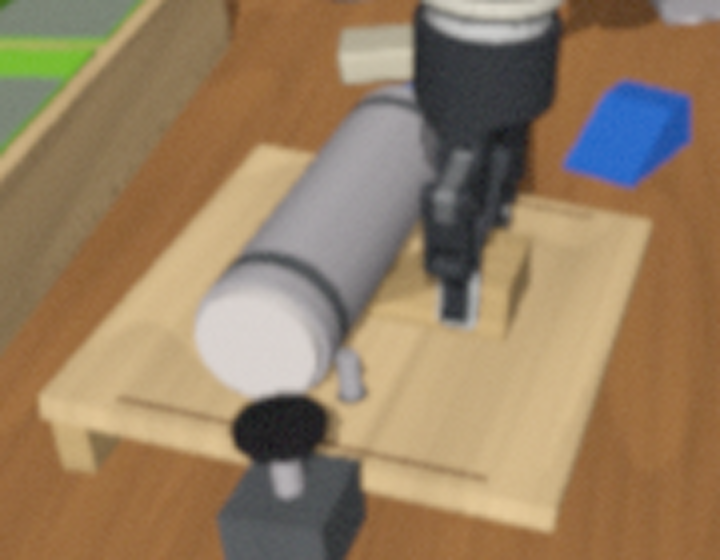

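View pics/w8.png

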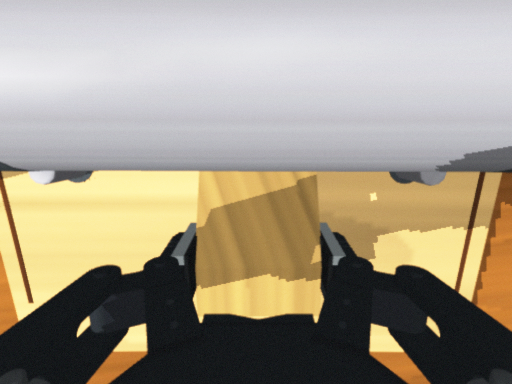

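The chock stuck with the downward press growing. It isn't clear whether that is board friction or contact with the mould. I'll unload the vertical press first and see.

```bash
for i in 1 2 3; do python3 -m crank '[[-1,0,0,1,0,0,0],[-1,0,0,1,0,0,0],[-1,0,0,1,0,0,0]]' >/dev/null; python3 rel.py;done
```

```text
[498.82  23.56 202.04] f [-5.1   1.01  4.62] [0.23 0.5  0.14] 54.71699662708881
u (want -55) -57.18154394471142 v (want 0..4) 2.9452367698123894 n (want -17) -16.533509808563885 tilt err deg x.n -0.1910481651797379 x.ey 0.16720539243511157 y.n 0.019341871898061372
[499.83  23.33 203.26] f [ 1.03 -0.12 -2.41] [0.06 0.08 0.04] 54.91744237784536
u (want -55) -55.64389441546723 v (want 0..4) 2.8507360578824557 n (want -17) -15.411843813623062 tilt err deg x.n -0.059608542258731294 x.ey 0.1539675599099318 y.n 0.0171764516537791
[499.93  23.38 204.65] f [ 0.07  0.88 -2.26] [0.04 0.12 0.02] 55.26900166790378
u (want -55) -55.318633675594675 v (want 0..4) 2.933633111991649 n (want -17) -14.043716212331246 tilt err deg x.n -0.0382102957068376 x.ey 0.15069253944179073 y.n 0.010352877427023116
```

It was board friction. With the press off, the chock slid to u = -55.3 with no load. I'll lower it to light contact and look.

```bash
python3 -m crank '[[-1,0,0,-1,0,0,0],[-1,0.2,0,-2,0,0,0],[-1,0.2,0,-2,0,0,0],[-1,0.2,0,-2,0,0,0]]' >/dev/null; python3 rel.py;python3 -m crank '[[-1,0,0,-0.7,0,0,0],[-1,0,0,-0.7,0,0,0],[-1,0,0,-0.7,0,0,0]]' >/dev/null; python3 rel.py; python3 -m crank '[[-1,0.8,-0.1,0.1,0,0,0],[-1,0.8,-0.1,0.1,0,0,0],[-1,0.8,-0.1,0.1,0,0,0]]' >/dev/null; python3 rel.py
```

```text
[499.94  23.44 202.55] f [ 0.26  0.36 -1.63] [0.04 0.11 0.  ] 55.212245022102316
u (want -55) -55.62874603302843 v (want 0..4) 2.994244819321379 n (want -17) -16.127811041804815 tilt err deg x.n -0.0584893428263918 x.ey 0.15860881105251393 y.n 0.011126463100482417
[500.09  23.42 202.2 ] f [-0.97 -0.24  0.29] [0.01 0.14 0.03] 55.002638865958744
u (want -55) -55.435911450341024 v (want 0..4) 2.995236559828947 n (want -17) -16.486877608850335 tilt err deg x.n -0.029362264324402226 x.ey 0.15572669381842819 y.n 0.007906250463942601
[500.55  23.39 202.25] f [-4.72  0.5   4.73] [0.19 0.61 0.09] 55.3225892907965
u (want -55) -55.16233223150277 v (want 0..4) 3.0211027378604416 n (want -17) -16.50940280844908 tilt err deg x.n -0.09396341495627934 x.ey 0.16061792065202507 y.n 0.010874799614307106
```

The chock is at u = -55.2 and down on the board. Releasing.

```bash
python3 -m crank '[[1,0,0,0,0,0,0],[1,0,0,0,0,0,0],[1,0,0,0,0,0,0],[1,0,0,0,0,0,0],[1,0,0,0,0,0,0]]'; python3 -m crank '[[1,-2,0,15,0,0,0],[1,-6,1,50,0,0,0],[1,-11,1,90,0,0,0],[1,-20,2,130,0,0,0],[1,-20,2,130,0,0,0]]'; python3 -c "
from h import *
import pickle
pickle.dump(camera_params('wrist'),open('w9.pkl','wb'));cv2.imwrite('pics/w9.png',get_image('wrist')[:,:,::-1])
im=get_image('side');cv2.imwrite('pics/side9.png',cv2.resize(im[150:290,100:280,::-1],None,fx=4,fy=4,interpolation=cv2.INTER_CUBIC))"; python3 rel.py
```

```text
time_s: 9.88
tool_pos: [501.1, 23.3, 202.2]
ee_rot: [0.004, 0.996, -0.063, 0.061]
ft_force: [-0.5, 0.4, 1.4]
finger_gap: 85.4
time_s: 10.3
tool_pos: [483.4, 25.4, 341.0]
ee_rot: [0.004, 0.996, -0.063, 0.068]
ft_force: [1.8, 0.2, 0.6]
finger_gap: 85.5
[481.77  25.37 335.02] f [ 0.38 -0.49 -0.77] [0.05 0.   0.03] 85.517857265099
u (want -55) -56.55107892221632 v (want 0..4) 2.7199102471699304 n (want -17) 117.69237271065712 tilt err deg x.n 0.32235436305989906 x.ey 0.1548279785936954 y.n -0.03922505762840481
```

View pics/side9.png

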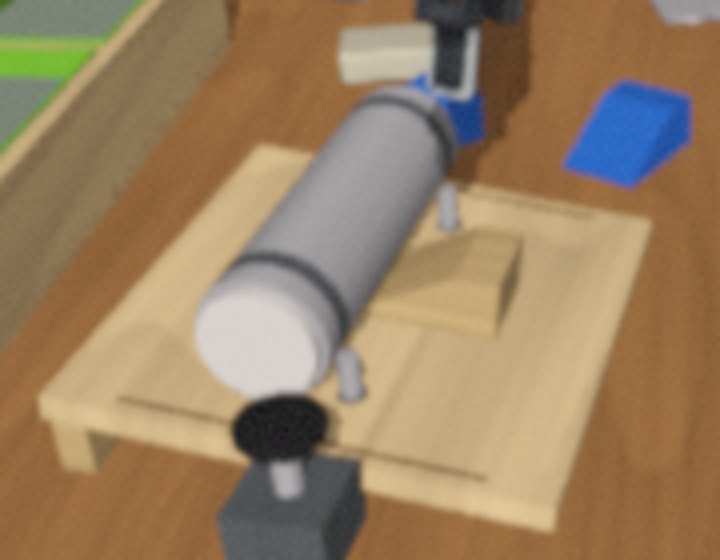

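View pics/w9.png

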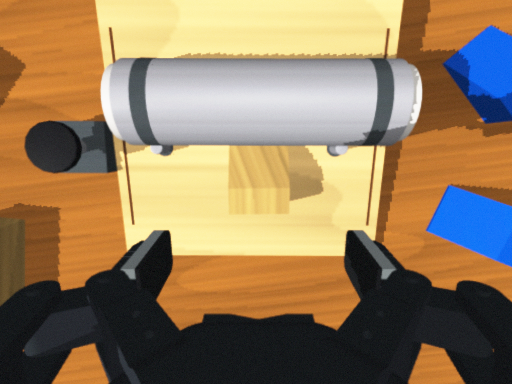

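The chock lies flat, square and centred: back edge at (229..289, 213), band midpoint column 261. I'll measure its distance to the mould in this same view, plus the pad position.

```bash
python3 - <<'E'
from h import *; import pickle
np.set_printoptions(precision=2,suppress=True)
w=pickle.load(open('w9.pkl','rb'));im=cv2.imread('pics/w9.png')
g=cv2.cvtColor(im,cv2.COLOR_BGR2GRAY).astype(int)
print('col260',g[140:150,260],g[206:220,260]);print('colsil top',g[50:66,260], 'bot 210',g[140:150,210])
a=np.radians(7.0);ex=np.array([.9918,-.128,0]);ey=np.array([.128,.9918,0]);z=np.array([0,0,1.])
u=np.cos(a)*ex+np.sin(a)*z;n=-np.sin(a)*ex+np.cos(a)*z
T=np.array([587.8,9.1,67.6])
bk=onplane(w,[(229,213),(289,213)],T+n,n)-T
print('back u,v',bk@u,bk@ey)
rd=onplane(w,[(229,188),(289,188)],T+n,n)-T;print('ridge u',rd@u)
o,d1=ray(w,[(200,57.5),(330,57.5)]);_,d2=ray(w,[(200,145),(330,145)])
n1=np.cross(*d1);n1/=np.linalg.norm(n1);n2=np.cross(*d2);n2/=np.linalg.norm(n2)
nb=n1+n2;nb/=np.linalg.norm(nb)
k=nb@(o-T)/(nb@u);print('tube du',k,'dist',35/np.sin(np.arccos(n1@n2)/2),np.linalg.norm((o-T)-((o-T)@ey)*ey))
hsv=cv2.cvtColor(im,cv2.COLOR_BGR2HSV)
m=((im.max(2)<45)).astype('uint8')*255;m[:,:15]=0;m[:,100:]=0;m[:100]=0;m[185:]=0
c=max(cv2.findContours(m,0,2)[0],key=cv2.contourArea);e=cv2.fitEllipse(c);print('pad ell',e,'w3d',onz(w,[e[0]],75))
s=cv2.imread('pics/scene4.png');m=((s.max(2)<45)).astype('uint8')*255;m[:,:230]=0;m[:,275:]=0;m[:255]=0;m[295:]=0
c=max(cv2.findContours(m,0,2)[0],key=cv2.contourArea);e=cv2.fitEllipse(c);print(e,onz(camera_params('scene'),[e[0]],75))
s=cv2.imread('pics/side4.png');m=((s.max(2)<45)).astype('uint8')*255;m[:,:150]=0;m[:,190:]=0;m[:240]=0;m[270:]=0
c=max(cv2.findContours(m,0,2)[0],key=cv2.contourArea);e=cv2.fitEllipse(c);print(e,onz(camera_params('side'),[e[0]],75))
E
```

```text
col260 [162 152 142 135 127 139 169 172 176 180] [204 206 206 204 206 204 207 207 216 222 221 223 224 223]
colsil top [235 233 233 233 230 192 166 165 133 121 128 139 144 148 154 160] bot 210 [157 148 145 135 141 202 237 239 239 238]
back u,v [-94.29 -94.1 ] [ 29.7  -26.14]
ridge u [-70.18 -70.02]
tube du 4.068557776419339 dist 253.79423960958337 254.31893748489026
pad ell ((55.630672454833984, 141.9061737060547), (35.87004470825195, 58.25065231323242), 123.63587188720703) w3d [[580.69 182.75  75.  ]]
((251.32781982421875, 266.26068115234375), (13.7125883102417, 16.404088973999023), 83.09347534179688) [[577.6  189.39  75.  ]]
((169.74615478515625, 256.6119079589844), (13.963991165161133, 21.4643611907959), 82.50788116455078) [[571.53 196.93  75.  ]]
```

The arm was still settling in that view, so I'll repeat the measurement now that it is still.

```bash
python3 -m crank '[[-1,0,0,0,0,0,0],[-1,0,0,0,0,0,0],[-1,0,0,0,0,0,0]]'; python3 - <<'E'
from h import *; import pickle
np.set_printoptions(precision=2,suppress=True)
w=camera_params('wrist');im=get_image('wrist')[:,:,::-1];cv2.imwrite('pics/w10.png',im);pickle.dump(w,open('w10.pkl','wb'))
cv2.imwrite('pics/c10.png',cv2.resize(im[40:230,10:420],None,fx=1.95,fy=1.95*1.5,interpolation=cv2.INTER_CUBIC))
E
python3 rel.py
```

```text
time_s: 10.65
tool_pos: [480.1, 25.3, 330.1]
ee_rot: [0.004, 0.996, -0.063, 0.059]
ft_force: [-0.3, -0.9, 0.3]
finger_gap: 51.5
[480.29  25.29 330.21] f [-0.21  0.77  0.  ] [ 0.01  0.07 -0.03] 43.74876416526536
u (want -55) -60.15810933899167 v (want 0..4) 2.2425616757493465 n (want -17) 112.93625359568978 tilt err deg x.n -0.24044136470263272 x.ey 0.1584006089857902 y.n 0.035765700697285865
```

View pics/c10.png

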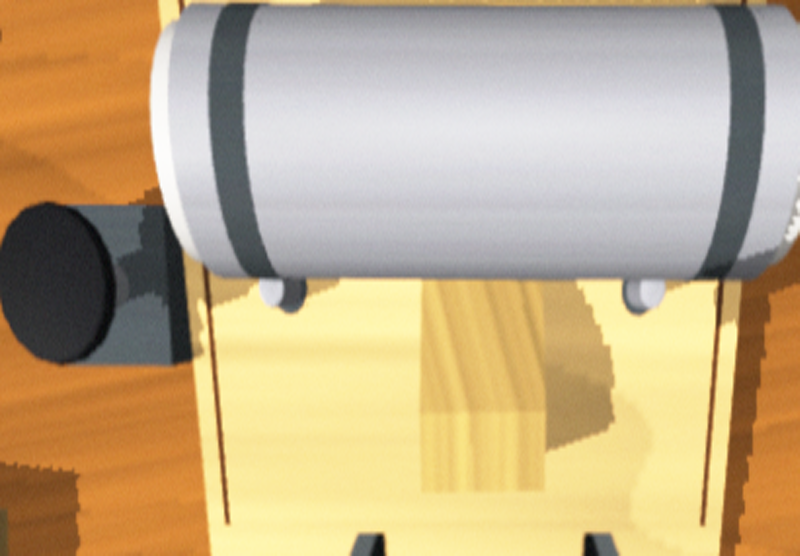

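```bash
python3 - <<'E'
from h import *; import pickle
np.set_printoptions(precision=2,suppress=True)
w=pickle.load(open('w10.pkl','rb'))
c=lambda x,y:(10+x/1.95,40+y/2.925)
a=np.radians(7.0);ex=np.array([.9918,-.128,0]);ey=np.array([.128,.9918,0]);z=np.array([0,0,1.])
u=np.cos(a)*ex+np.sin(a)*z;n=-np.sin(a)*ex+np.cos(a)*z
T=np.array([587.8,9.1,67.6])
bk=onplane(w,[c(421,490),c(546,490)],T+n,n)-T
print('back u,v',bk@u,bk@ey)
rd=onplane(w,[c(421,411),c(546,411)],T+n,n)-T;print('ridge u',rd@u)
o,d1=ray(w,[c(300,4),c(650,4)]);_,d2=ray(w,[c(300,278),c(650,278)])
n1=np.cross(*d1);n1/=np.linalg.norm(n1);n2=np.cross(*d2);n2/=np.linalg.norm(n2)
nb=n1+n2;nb/=np.linalg.norm(nb)
print('tube du',nb@(o-T)/(nb@u))
print('pad',onz(w,[c(55,281)],75))
s,d=camera_params('scene'),camera_params('side')
o1,r1=ray(w,[c(55,281)])
for cp,uv in((s,(251.3,266.3)),(d,(169.7,256.6))):
    o2,r2=ray(cp,[uv]);A=np.c_[r1[0],-r2[0]];t=np.linalg.lstsq(A,o2-o1,rcond=None)[0];print(o1+r1[0]*t[0],o2+r2[0]*t[1])
print(proj(s,[[575,190,75]]),proj(d,[[575,190,75]]))
E
```

```text
back u,v [-94.95 -94.81] [ 29.96 -27.01]
ridge u [-70.13 -70.  ]
tube du 3.7483815725986336
pad [[577.5  186.12  75.  ]]
[577.77 187.98  72.46] [576.92 188.29  72.6 ]
[578.08 190.04  69.66] [574.5  189.39  68.79]
[[252.33 265.89]] [[168.88 254.08]]
```

The chock is at u ≈ -54.9, centred within 2 mm. The mould estimate varies by 0 to 3.7 mm, so there may be a gap of up to about 3.7 mm. A gentle nudge on the chock's back with closed fingertips will close it.

```bash
python3 -m crank '[[-1,-22,2,-10,0,0,0],[-1,-22,2,-40,0,0,0],[-1,-22,2,-75,0,0,0],[-1,-22,2,-110,0,0,0],[-1,-22,2,-124,0,0,0]]' ; python3 -m crank '[[-1,0,0,0,0,0,0],[-1,0,0,0,0,0,0],[-1,0,0,0,0,0,0]]'; python3 -c "
from h import *
im=get_image('side');cv2.imwrite('pics/side11.png',cv2.resize(im[150:290,100:280,::-1],None,fx=4,fy=4,interpolation=cv2.INTER_CUBIC))
cv2.imwrite('pics/w11.png',get_image('wrist')[:,:,::-1])"
```

```text
time_s: 11.12
tool_pos: [455.6, 27.3, 202.8]
ee_rot: [0.004, 0.996, -0.063, 0.056]
ft_force: [-1.9, -0.0, -0.6]
finger_gap: 0.3
time_s: 11.37
tool_pos: [459.6, 27.3, 208.8]
ee_rot: [0.004, 0.996, -0.063, 0.061]
ft_force: [0.8, 0.8, 0.6]
finger_gap: -0.1
```

View pics/side11.png

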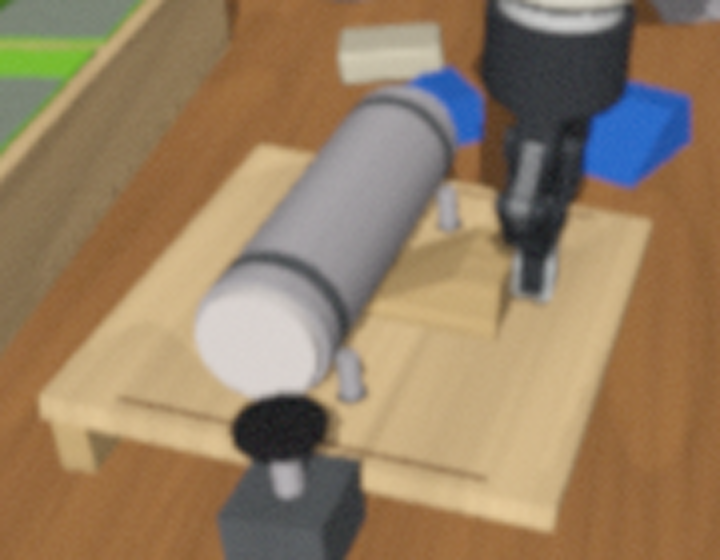

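View pics/w11.png

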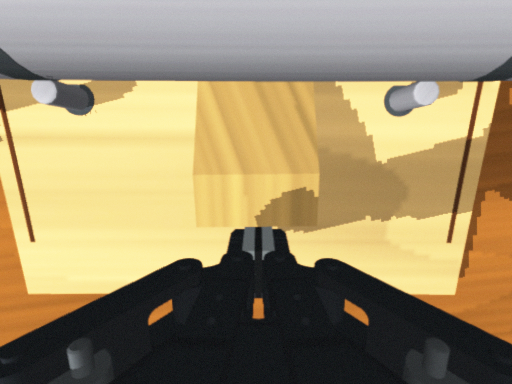

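The closed fingertips stand just behind the chock's back, at (258,230), and well centred. Nudging in small steps.

```bash
cat > s.py <<'E'
from h import *
s=sense();print(np.round(s['tool_pos'],2),np.round(s['ft_force'],1))
E
python3 s.py; for i in 1 2 3 4; do python3 -m crank '[[-1,1,-0.1,0.1,0,0,0],[-1,2,-0.3,0.2,0,0,0],[-1,2,-0.3,0.2,0,0,0]]' >/dev/null; python3 s.py; done
```

```text
[460.12  27.33 209.8 ] [-0.1  0.3 -0.4]
[461.56  27.02 209.39] [ 0.7 -0.1 -0.4]
[462.79  26.75 208.6 ] [-0.7  0.5 -0.2]
[464.66  26.44 208.42] [-1.6 -0.3 -0.8]
[466.82  26.14 208.72] [-0.8  0.9 -0.7]
```

```bash
for i in 1 2 ; do python3 -m crank '[[-1,0.5,-0.1,0.1,0,0,0],[-1,1,-0.1,0.1,0,0,0],[-1,1,-0.1,0.1,0,0,0]]' >/dev/null; python3 s.py; done;  python3 -c "
from h import *
im=get_image('side');cv2.imwrite('pics/side12.png',cv2.resize(im[150:290,100:280,::-1],None,fx=4,fy=4,interpolation=cv2.INTER_CUBIC))
a=get_image('wrist')[:,:,::-1];cv2.imwrite('pics/w12.png',a)
"
```

```text
[467.16  26.11 208.7 ] [-4.6  0.2  3.1]
[467.54  26.07 208.64] [-7.5  1.7  5. ]
```

View pics/w12.png

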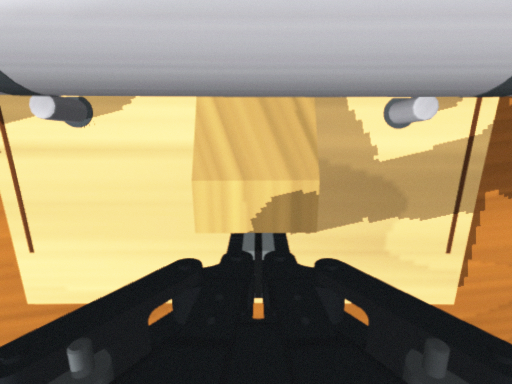

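View pics/side12.png

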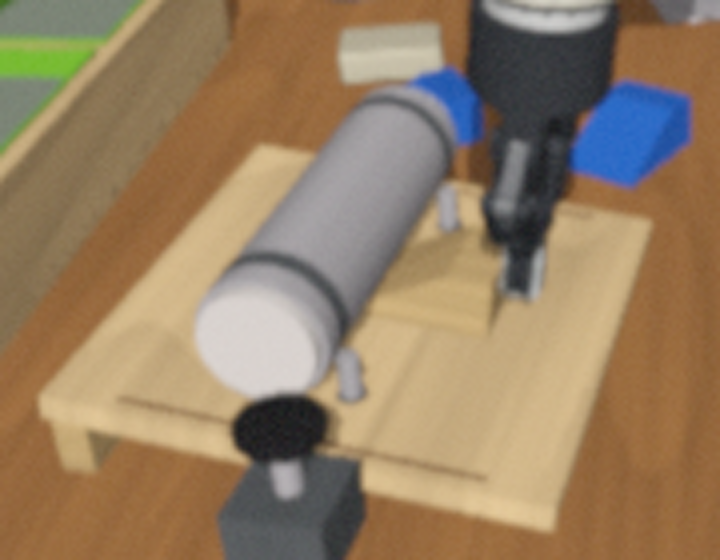

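The force rose from about 1 N while sliding to 7.5 N with no motion, so the chock is now seated against the mould and the mould hasn't moved in the image. I'll retreat and go over to the pad with the tool vertical.

```bash
python3 -m crank '[[-1,-6,1,0,0,0,0],[-1,-14,1,3,0,0,0],[-1,-14,1,40,0,0,0],[-1,-14,1,80,0,0,0],[-1,-14,1,120,0.9,6.9,0]]'; python3 -m crank '[[-1,0,40,0,0,0,0],[-1,10,80,0,0,0,0],[-1,40,110,0,0,0,0],[-1,80,140,0,0,0,0],[-1,115,161,-20,0,0,0]]'; python3 -m crank '[[-1,0,0,-20,0,0,0],[-1,0,0,-20,0,0,0],[-1,0,0,-20,0,0,0]]';python3 s.py;  python3 -c "
from h import *
import pickle
print(sense()['ee_rot'])
for n in ['scene','side']:
  im=get_image(n);y,x=(180,160) if n=='scene' else (150,100)
  cv2.imwrite(f'pics/{n}13.png',cv2.resize(im[y:y+140,x:x+180,::-1],None,fx=4,fy=4,interpolation=cv2.INTER_CUBIC))
a=get_image('wrist')[:,:,::-1];cv2.imwrite('pics/w13.png',a)
"
```

```text
time_s: 13.48
tool_pos: [453.3, 27.0, 326.4]
ee_rot: [0.001, 0.998, -0.063, 0.007]
ft_force: [1.7, 0.2, 0.2]
finger_gap: -0.1
time_s: 13.9
tool_pos: [562.9, 184.5, 313.7]
ee_rot: [-0.001, 0.998, -0.062, 0.011]
ft_force: [0.8, -0.3, 1.3]
finger_gap: -0.2
time_s: 14.15
tool_pos: [559.7, 181.8, 287.9]
ee_rot: [0.001, 0.998, -0.063, 0.005]
ft_force: [-0.1, 0.5, -0.2]
finger_gap: -0.3
[559.68 181.85 287.87] [-0.1  0.5 -0.2]
[ 0.00125683  0.9980253  -0.06262429  0.00470242]
```

View pics/w13.png

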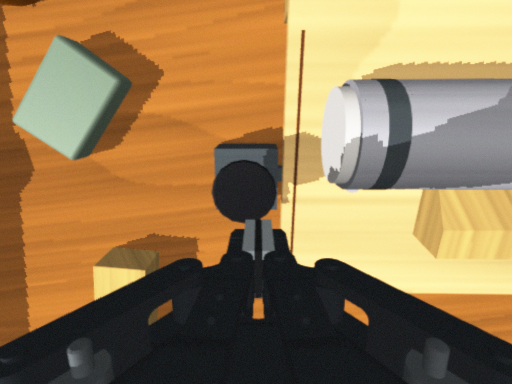

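View pics/side13.png

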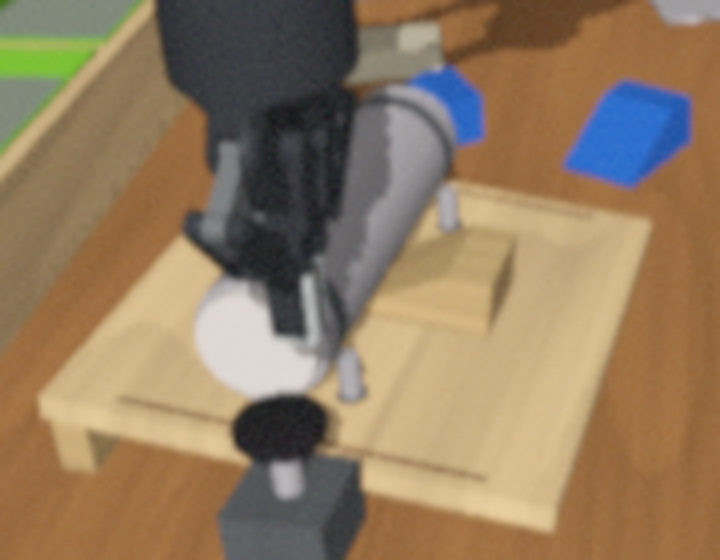

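View pics/scene13.png

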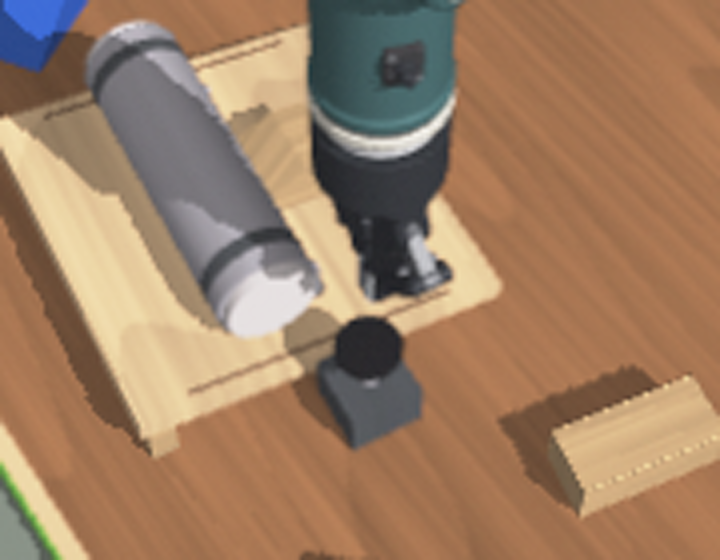

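The pad appears at (244,190) in the wrist view. I'll localise it from this closer view.

```bash
python3 -c "
from h import *
w=camera_params('wrist');print(onz(w,[(244,190)],75),onz(w,[(213,190),(277,190)],75));print(sense()['tool_pos'])"
```

```text
[[579.51705818 187.83874703  75.        ]] [[582.13173069 208.40557986  75.        ]
 [576.73428984 165.93599451  75.        ]]
[560.23357783 181.44196611 290.63652278]
```

```bash
python3 -m crank '[[-1,10,4,0,0,0,0],[-1,18.5,6.5,-10,0,0,0],[-1,18.5,6.5,-30,0,0,0],[-1,18.5,6.5,-30,0,0,0],[-1,18.5,6.5,-30,0,0,0]]'; python3 -m crank '[[-1,0,0,0,0,0,0],[-1,0,0,0,0,0,0]]'; python3 -c "
from h import *
im=get_image('side');cv2.imwrite('pics/side14.png',cv2.resize(im[150:290,100:280,::-1],None,fx=4,fy=4,interpolation=cv2.INTER_CUBIC))
cv2.imwrite('pics/w14.png',get_image('wrist')[:,:,::-1])"
```

```text
time_s: 14.72
tool_pos: [578.7, 188.1, 259.1]
ee_rot: [0.001, 0.998, -0.063, 0.006]
ft_force: [-0.5, -0.8, -0.8]
finger_gap: -0.1
time_s: 14.88
tool_pos: [579.5, 188.5, 260.7]
ee_rot: [0.0, 0.998, -0.063, 0.007]
ft_force: [0.6, 0.2, 1.6]
finger_gap: 0.2
```

View pics/side14.png

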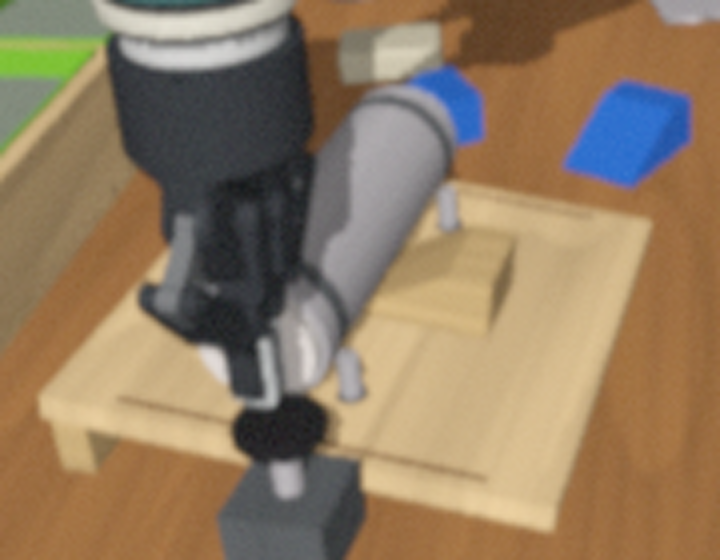

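View pics/w14.png

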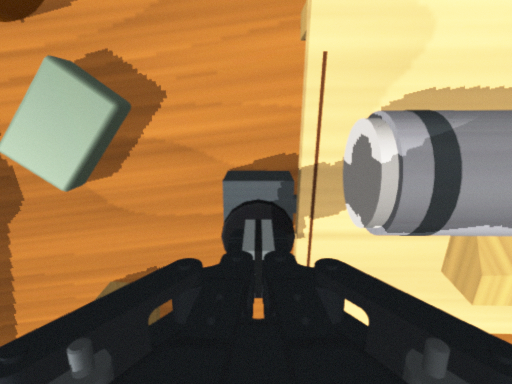

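The fingertips are centred over the pad and the rack linkage is clear of the mould's end. Pressing down in steps.

```bash
python3 -m crank '[[-1,-0.5,0,-5,0,0,0],[-1,-0.5,0,-10,0,0,0],[-1,-0.5,0,-14,0,0,0],[-1,-0.5,0,-18,0,0,0],[-1,-0.5,0,-18,0,0,0]]'; python3 s.py; python3 -m crank '[[-1,0,0,-4,0,0,0],[-1,0,0,-8,0,0,0],[-1,0,0,-12,0,0,0],[-1,0,0,-15,0,0,0],[-1,0,0,-15,0,0,0]]'; python3 s.py
```

```text
time_s: 15.4
tool_pos: [578.5, 188.5, 240.5]
ee_rot: [0.001, 0.998, -0.063, 0.006]
ft_force: [-0.6, -0.1, 0.8]
finger_gap: -0.0
[578.5  188.48 240.52] [-0.6 -0.1  0.8]
time_s: 15.82
tool_pos: [578.4, 188.4, 225.3]
ee_rot: [0.001, 0.998, -0.063, 0.006]
ft_force: [0.5, 0.5, 0.6]
finger_gap: -0.1
[578.37 188.42 225.32] [0.5 0.5 0.6]
```

```bash
for i in 1 2 3 ; do python3 -m crank '[[-1,0,0,-1.5,0,0,0],[-1,0,0,-3,0,0,0],[-1,0,0,-3,0,0,0]]'>/dev/null; python3 s.py;done; python3 -c "
from h import *
im=get_image('side');cv2.imwrite('pics/side15.png',cv2.resize(im[150:290,100:280,::-1],None,fx=4,fy=4,interpolation=cv2.INTER_CUBIC))"
```

```text
[578.36 188.39 222.82] [-0.4  0.5  0.8]
[578.45 188.46 221.31] [-4.7 -1.2  9.2]
[578.59 188.52 221.06] [-11.   -3.   26.3]
```

View pics/side15.png

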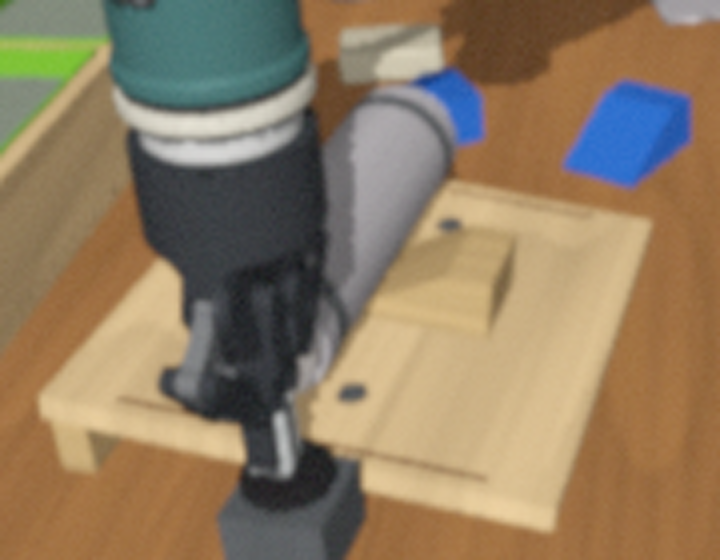

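The pad is on its hard stop: tips at 48 mm, 26 N, and both pins gone, leaving dark holes at (352,392) and (450,225). The mould is held. I'll lift away and check.

```bash
python3 -m crank '[[-1,0,0,5,0,0,0],[-1,0,0,30,0,0,0],[-1,0,0,70,0,0,0],[-1,0,0,100,0,0,0],[-1,-40,0,120,0,0,0]]'>/dev/null; python3 -m crank '[[-1,-40,-40,0,0,0,0],[-1,-80,-80,0,0,0,0],[-1,-80,-120,0,0,0,0],[-1,-80,-120,0,0,0,0],[-1,-80,-120,0,0,0,0]]'>/dev/null; python3 -m crank '[[-1,0,0,0,0,0,0],[-1,0,0,0,0,0,0],[-1,0,0,0,0,0,0]]'; python3 -c "
from h import *
import pickle
pickle.dump(camera_params('wrist'),open('w16.pkl','wb'));cv2.imwrite('pics/w16.png',get_image('wrist')[:,:,::-1])
for n in ['side']:
  im=get_image(n);cv2.imwrite('pics/side16.png',cv2.resize(im[150:290,100:280,::-1],None,fx=4,fy=4,interpolation=cv2.INTER_CUBIC))
"
```

```text
time_s: 17.7
tool_pos: [461.8, 69.1, 335.9]
ee_rot: [0.0, 0.998, -0.063, 0.006]
ft_force: [-0.3, -0.3, -0.4]
finger_gap: 0.1
```

View pics/side16.png

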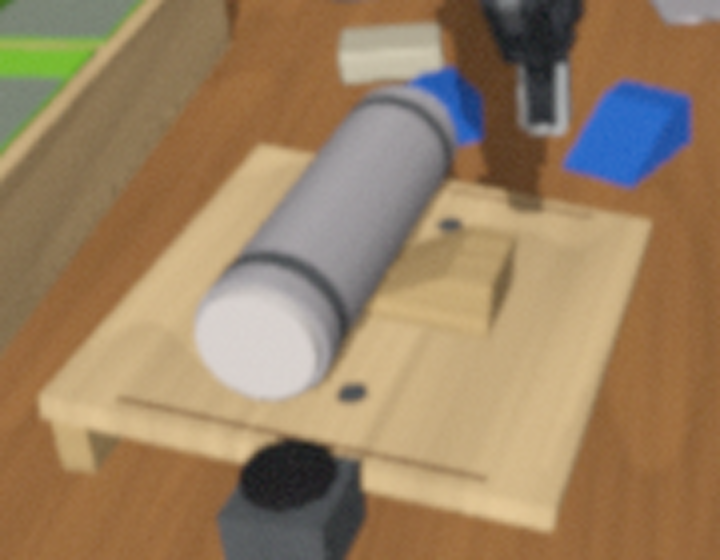

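View pics/w16.png

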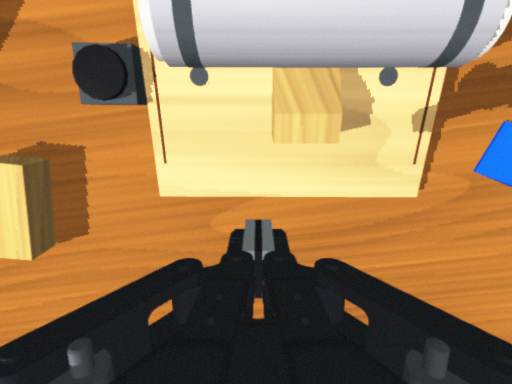

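Both pins are sunk, the pad is down, and the mould's end is still at (262,340) in the side view, resting on the chock. I'll do a quick numeric check of displacement and motion, then hand in.

```bash
python3 - <<'E'
from h import *
a=cv2.cvtColor(get_image('side'),cv2.COLOR_RGB2GRAY)
b=cv2.cvtColor(get_image('side'),cv2.COLOR_RGB2GRAY)
o=cv2.cvtColor(cv2.imread('pics/side4.png'),cv2.COLOR_BGR2GRAY)
t=o[210:250,148:185]
r=cv2.matchTemplate(a[200:262,138:197],t,cv2.TM_CCOEFF_NORMED);print('end face shift px',np.array(cv2.minMaxLoc(r)[3])-10,r.max())
print('now diff',cv2.absdiff(a,b)[180:280,130:260].max())
E
python3 -c "
from workcell import *
print(close_job())"
```

```text
end face shift px [0 0] 0.94789356
now diff 22
the job is handed in; nothing more can be done
None
```

I finished the job and handed it in at about 18 s, but no verdict was reported. I gripped the pale wood wedge, set it on the board at 7°, and released it. I then nudged it uphill with closed fingertips until it seated against the mould between the pins. Only after that did I press the thumb pad down to its hard stop and lift away.

**What the last checks showed:**
- **Pad and pins:** the fingertips stopped at 48 mm with about 26 N, both pins are sunk, and the pad stayed down after I let go.
- **Mould:** its end face has not shifted in the side view (0 px against a picture taken before the wedge was placed), and it rests on the chock.
- **Chock:** flat on the board, square to the mould, and within about 3 mm of the middle of its length.

**What failed or disagreed:**
- **First push:** it stuck on board friction while the gripper pressed too hard, so I unloaded it and repeated it.
- **Mould position:** a later wrist view put the mould 3.7 mm further uphill than the first estimate. That possible gap is why I added the nudge; the force rose from about 1 N to 7.5 N with no further movement, which I took as contact.
- **At rest:** two successive side pictures differed by at most 22 grey levels. I took this as image noise and did not check it further.

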